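Hook the tool cup forward and stand the hook in it

ROBOT

A 6-joint arm with a two-finger parallel gripper is mounted at the origin on a cart in front of the work surface, level with it; the furniture and walls round the work are solid. World frame = base frame: x ahead of the robot, y to its left, z up, the work surface at z = 0. Lengths are in m, angles in rad, forces in N, time in s.
With the tool pointing down it reaches from about 0.325 to 0.775 m from the base axis. Payload 5.5 kg.
Tool frame: the origin (TCP) lies between the finger pads; the fingertips stand 22 mm ahead of it and the grasp point (between the pads) lies 3 mm ahead of it; z points along the fingers, y is the line along which they close (so a half turn about z gives the same grasp; the last joint's range is limited). The gripper opens to 85 mm and grips with 20 to 120 N. Pads are 22 mm wide; open, the fingers measure 114 mm over their backs; the gripper's body (76 mm by 85 mm) begins 54 mm behind the grasp point. The pads swing forward as they close: fully open they stand 13 mm farther back than shut.
Start: joints at [-1.407, 0.091, 1.231, -0, 1.82, -0.057], TCP at [0.131, -0.585, 0.253] pointing down, gripper open.
Joint ranges: [-2.87, 2.87], [-0.86, 2.18], [0.17, 2.46], [-1.51, 4.65], [0.06, 2.69], [-2.65, 2.65]. Speed limits (rad/s): [2.57, 2.57, 3.01, 3.14, 3.14, 3.14].

INTERFACE

Orientations are given as a rotation vector (axis times angle).
In Python, from rig import monitor, optics, r gives the robot as it stands.
- The arm moves only by the shell command python3 -m handwheel 'ROWS'. ROWS is JSON, a list of rows, each a list of 7 numbers: the shift along the tool's x, y, z in units of 50 mm (1.0 is 50 mm), then the turn, a rotation vector about the tool's x, y, z in units of 5 degrees (1.0 is 5 degrees), then the opening in per cent of the stroke, from 0 (shut) to 100 (fully open). A call has 1 to 20 rows; each row is the pose to reach, as a shift and turn from the pose commanded when the call began, along the tool's axes at that moment; what a row does not reach only later rows make up. A row lasts 1/10 s, in which the tool goes at most 50 mm and 8.59 degrees, less where a joint would pass 70% of its speed; a pose out of reach is approached as far as the arm can. A call with a gripper value outside its range is refused whole. The fingers move at their own pace and stop on an object; the grip force is fixed at half the most. Time passes only in rows, so rows that repeat a pose let the fingers close. It gives the time, the measured TCP pose, the force, the opening and the grip force at its end, in the units of the state.
- monitor.observe(): the state, without advancing time (a new reading comes with each control period).
- optics.get_image(name): name is "side" or "top" or "wrist"; returns the picture (420x560x3 uint8, blue, green, red); there is no depth.
- optics.camera_info(name): a dict with "fx", "fy", "cx", "cy" (pixels), "cam_to_world" (4x4, takes a point from camera to world coordinates). Camera axes: x right, y down, z forward; pixel columns grow to the right and rows downward; lengths in m; the calibration is good to about 2 mm. A picture is of the moment at which its call begins: read the wrist's pose just before it. camera_info takes no time and is no camera call; for the wrist camera it gives the pose at the moment of the call.
- r.hand_in(): hands the job in; it is judged then, once.
The state is a dict: "time_s": time; "joint_pos": joint angles; "joint_vel": joint speeds; "joint_torque": joint torques, N m; "tool_pos": TCP position; "eef_rot": TCP orientation; "wrist_force": force on the tool from outside, world axes, zero at the start; "wrist_torque": the same for the moment, N m; "finger_gap": finger opening in m; "grip_force": force on a finger pad.
Only numpy, scipy, OpenCV 4.12 (cv2) and the standard library are available. Lean on these libraries where they do the work, as an engineer would, in place of code of your own. Each camera call takes 0.05 s, during which the arm holds its last target. There are 200 camera calls.

TASK

Pull the blue tool cup forward with the hook tool until it stands wholly inside the white ring, without the robot itself touching the cup. Then lay the hook tool down flat on the bench to change your grip, and lower it gently, wooden handle first, into the cup so that it is left leaning against the side of the rim with the red patch. Keep the cup upright and inside the ring, and leave the cork, the red paint pot and the wood block where they are.

Things in the scene. Friction and masses are not known exactly. Their poses are not given: they have to be found in the camera images.
- cup: blue open round tool cup, white rim, 90 mm tall, outer radius 37 mm at the foot, 39 mm at the rim, wall 3 mm, inner floor 5 mm above its underside, about 0.3 kg. Origin: centre of its underside, z up. Its +x axis points to the side with the red patch (16 mm wide, painted over the rim, flush). It may turn a little when dragged.
- cup_mouth (a point): centre of the cup's mouth, at rim height, 90 mm above its underside; axes as the cup's.
- mark_center (a point): centre of the white ring painted on the bench, 75 mm radius, flush with the surface (z = 0). The strip of bench between the ring and the front edge, on to 0.2 m left of the robot's centre line, is clear once the hook tool is lifted; a bench vice stands beyond it.
- hook_handle (a point): centre (half-way up) of the hook tool's wooden handle: 110 mm long (x), 20 mm wide (y), 22 mm high (z), 55 mm to either side of this point, with a brass collar on to x = +62 mm. +x runs along the tool from the butt to the steel hook, +y is the way the hook's leg points, +z is up as it lies flat.
- hook_neck (a point): middle of the bare steel shaft, 94 mm in +x from hook_handle, 47 mm short of the bend; about 70 mm of the shaft is free here. Axes as hook_handle.
- hook_butt (a point): butt end of the wooden handle, on the centre line, 55 mm in -x from hook_handle; the end that goes down into the cup. Axes as hook_handle.
- hook_lean (a point): point on the handle's centre line 100 mm from the butt (45 mm in +x from hook_handle), which lies at about rim height when the tool stands leaning in the cup. Axes as hook_handle.
- hook_bend (a point): bend of the hook, on the shaft's centre line, 141 mm in +x from hook_handle. Axes as hook_handle.
- hook: the hook tool: L-shaped, 200 mm overall, about 0.07 kg, mass centre about in the handle's front half. Wooden handle, then a round steel shaft of 8 mm diameter on the same centre line (11 mm above the bench as it lies) to the bend, where a straight leg of the same rod turns off at 90 degrees to 60 mm in +y. Origin 11 mm below hook_handle, same axes.
- sanding_cork_center (a point): centre of a brown cork sanding block, 38x74x25 mm, loose, to be left alone.
- paint_pot_1_center (a point): centre of a small paint pot, red with a white cap, 26 mm diameter and 30 mm tall, loose, to be left alone.
- wood_block_center (a point): centre of a light wooden block, 34x62x26 mm, loose, to be left alone.
Mind the look-alikes: they are no part of the job. Of the things that look like the cup, take the one that is farthest to the robot's left at the start.

How it is judged:
By the outcome, as a careful person would: the job done as asked, in the order asked, and still so for the second after the job is handed in, with the robot touching nothing.
It also fails if it takes over 72 s, if anything falls off the work surface, if the arm or the gripper's body presses on something with over 40 N, if the wrist force passes 120 N, or if a joint passes its speed limit or range.

## Working session

There is one attempt and no reset: what is moved stays moved. The work goes in short steps, Python scripts to look and compute and a shell command to move; the robot and the scene stay as the last step left them, time stands still between calls to the robot, and variables do not carry over. Pictures are saved under pics/ and viewed, at most 10 in all, crops included, and the job is handed in when it is done.

```bash
ls; mkdir -p pics; python3 - <<'E'
from rig import monitor, optics, r
import cv2,numpy as np
print(monitor.observe())
for n in ("side","top"):
    im=optics.get_image(n); cv2.imwrite(f"pics/{n}0.png",im)
    c=optics.camera_info(n); print(n,c)
E
```

```text
pics
{'time_s': 0.0, 'joint_pos': array([-1.40670120e+00,  9.18505930e-02,  1.23186459e+00, -3.31287136e-05,
        1.81980798e+00, -5.67162966e-02]), 'joint_vel': array([-0.00075381, -0.00010001, -0.00175027,  0.00033606,  0.00141846,
        0.0002435 ]), 'joint_torque': array([-1.29374817e-03, -4.58732128e+01, -4.18020916e+01, -2.76257464e-05,
        1.18891281e-02, -2.94424103e-05]), 'tool_pos': array([ 0.13135263, -0.58520161,  0.25216781]), 'eef_rot': array([-3.12055212e+00, -3.45920649e-01,  2.12973835e-04]), 'wrist_force': array([0.1158002 , 0.27559741, 0.61135247]), 'wrist_torque': array([ 0.00954159,  0.04658603, -0.00226721]), 'grip_force': 0.0, 'finger_gap': 0.08554726631214608}
side {'fx': 410.6143521705845, 'fy': 410.6143521705845, 'cx': 275.80628905709125, 'cy': 214.10948994661058, 'cam_to_world': array([[-8.93188297e-01, -2.18183598e-01,  3.93205522e-01,
         2.47306374e-01],
       [-4.49681963e-01,  4.35105825e-01, -7.80044264e-01,
         5.74260416e-01],
       [-8.93148609e-04, -8.73543839e-01, -4.86744660e-01,
         4.88834384e-01],
       [ 0.00000000e+00,  0.00000000e+00,  0.00000000e+00,
         1.00000000e+00]])}
top {'fx': 524.3929714639636, 'fy': 524.3929714639636, 'cx': 284.68938089931567, 'cy': 210.7580180302376, 'cam_to_world': array([[ 0.00251934, -0.99810257,  0.06152169,  0.49800018],
       [-0.9997771 , -0.00380364, -0.02076735, -0.07183401],
       [ 0.02096195, -0.06145566, -0.99788967,  1.32547278],
       [ 0.        ,  0.        ,  0.        ,  1.        ]])}
```

View pics/top0.png

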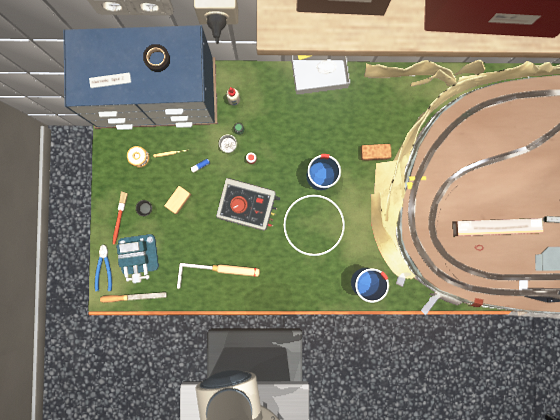

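View pics/side0.png

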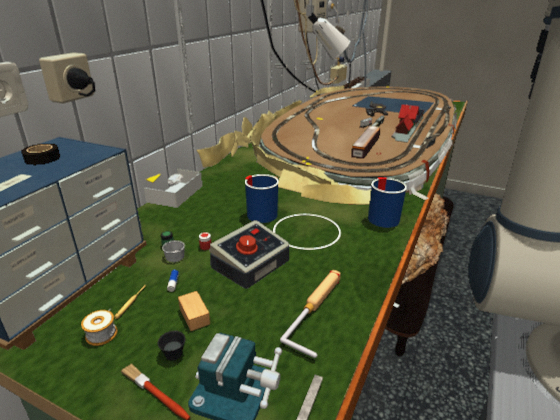

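Top view: there are two cup candidates, A at (324,171) and B at (371,286). Image left is the robot's left (+y), so A fits "farthest left". Its red patch is at (324,156), on the far side. The ring is at (314,225), the hook's butt at (259,272), its bend at (181,266) and its leg tip at (179,287). In the side view, A is at (262,198) and B at (386,203). I'll confirm the cup in a crop and measure.

```bash
cat > h.py <<'E'
import numpy as np, cv2
from scipy.spatial.transform import Rotation as R
from rig import monitor, optics, r
def ray(n,uv,c=None):
    c=c or optics.camera_info(n); T=c["cam_to_world"]
    d=T[:3,:3]@np.array([(uv[0]-c["cx"])/c["fx"],(uv[1]-c["cy"])/c["fy"],1.]); return T[:3,3],d
def onz(n,uv,z,c=None):
    o,d=ray(n,uv,c); return o+d*(z-o[2])/d[2]
def tri(a,b):
    (o1,d1),(o2,d2)=a,b
    s=np.linalg.lstsq(np.c_[d1,-d2],o2-o1,rcond=None)[0]
    p,q=o1+d1*s[0],o2+d2*s[1]; return (p+q)/2,np.linalg.norm(p-q)
def rows(pos=None,rot=None):
    "row numbers that take the tool from where it is to the given world pose"
    s=monitor.observe(); R0=R.from_rotvec(s["eef_rot"])
    p=R0.inv().apply(np.array(pos)-s["tool_pos"])/.05 if pos is not None else np.zeros(3)
    w=np.degrees((R0.inv()*rot).as_rotvec())/5 if rot is not None else np.zeros(3)
    return np.r_[p,w].round(3).tolist()
def down(az):
    "tool pointing down, finger line (y) at world azimuth az (rad)"
    z=np.array([0,0,-1.]); y=np.array([np.cos(az),np.sin(az),0]); return R.from_matrix(np.c_[np.cross(y,z),y,z])
E
python3 - <<'E'
from h import *
im=cv2.imread("pics/top0.png"); 
cv2.imwrite("pics/crop.png",cv2.resize(im[140:320,160:400],None,fx=3.3,fy=3.3,interpolation=cv2.INTER_CUBIC))
sd=cv2.imread("pics/side0.png")
for n,I in(("top",im),("side",sd)):
    hsv=cv2.cvtColor(I,cv2.COLOR_BGR2HSV)
    m=cv2.inRange(hsv,(100,120,40),(120,255,255))
    k,l,st,ce=cv2.connectedComponentsWithStats(m)
    print(n,[(st[i].tolist(),ce[i].round(1).tolist()) for i in range(1,k) if st[i,4]>150])
# ring
g=cv2.inRange(im,(170,170,170),(255,255,255)); sub=np.zeros_like(g); sub[190:260,280:350]=g[190:260,280:350]
pts=np.argwhere(sub)[:,::-1].astype(np.float32); e=cv2.fitEllipse(pts); print("ring",e,onz("top",e[0],0))
for nm,uv,z in(("butt",(259,272),.011),("bend",(181,266),.011),("leg",(179,287),.011)): print(nm,onz("top",uv,z))
E
```

```text
top [([310, 162, 24, 24, 443], [321.6, 173.5]), ([358, 272, 21, 24, 299], [366.4, 282.1])]
side [([253, 176, 23, 11, 202], [263.0, 181.2]), ([386, 180, 18, 11, 154], [393.4, 185.7]), ([246, 186, 32, 37, 982], [261.7, 204.0]), ([368, 188, 37, 40, 1069], [385.3, 208.5])]
ring ((313.590087890625, 224.78074645996094), (59.06260681152344, 59.264801025390625), 129.09715270996094) [ 0.54442781 -0.17269308  0.        ]
butt [ 0.42592445 -0.035557    0.011     ]
bend [0.44049336 0.15823927 0.011     ]
leg [0.3886597  0.16242042 0.011     ]
```

View pics/crop.png

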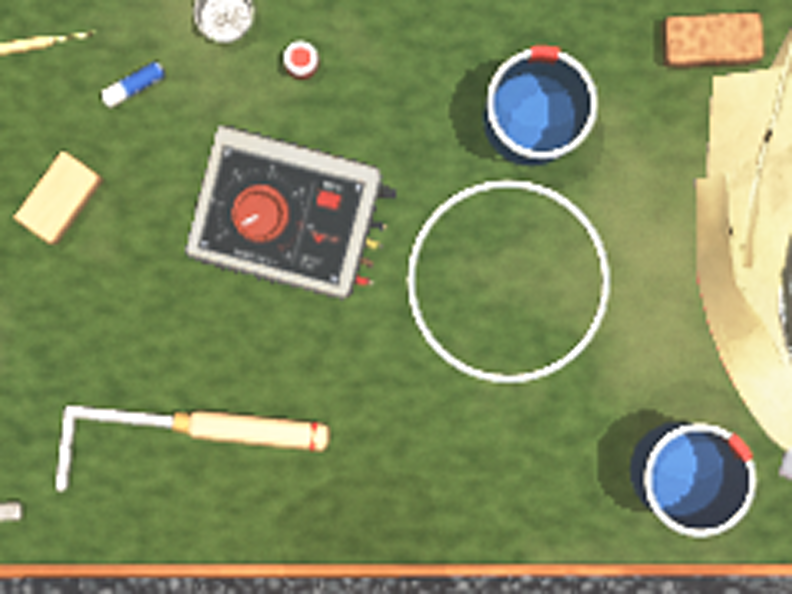

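The crop confirms cup A: white rim centred at (542,103) in the crop, which is (324,171) in the full image, with the red patch on its far side. B is to the right of it and nearer the robot. I'll go above the hook and look with the wrist camera.

```bash
python3 - <<'E'
from h import *
c=onz("top",(324.2,171.2),.09); print("cup top@90",c, "patch",onz("top",(324.8,155.8),.09))
print("cup tri",tri(ray("top",(324.2,171.2)),ray("side",(262,181.5))))
print("cork",onz("top",(376,152),.025),"pot",onz("top",(251,158),.03),"block",onz("top",(177,200),.026))
print("box corner",onz("top",(267,229),.03),onz("top",(276,198),.03))
print(rows((.43,.01,.2),down(np.radians(-4.3))))
E
```

```text
cup top@90 [ 0.66868623 -0.19119727  0.09      ] patch [ 0.70559032 -0.19270616  0.09      ]
cup tri (array([ 0.6689342 , -0.19119408,  0.08928021]), np.float64(0.0003296845788951482))
cork [ 0.72691386 -0.32792178  0.025     ] pot [ 0.70904356 -0.01463597  0.03      ] block [0.60378321 0.16785736 0.026     ]
box corner [ 0.53258444 -0.05523062  0.03      ] [ 0.60946686 -0.07717338  0.03      ]
[8.435, -10.305, 1.064, -0.018, -0.014, -14.61]
```

```bash
python3 -m handwheel '[[8.44,-10.3,1.06,0,0,-14.6,60],[8.44,-10.3,1.06,0,0,-14.6,60],[8.44,-10.3,1.06,0,0,-14.6,60],[8.44,-10.3,1.06,0,0,-14.6,60],[8.44,-10.3,1.06,0,0,-14.6,60],[8.44,-10.3,1.06,0,0,-14.6,60],[8.44,-10.3,1.06,0,0,-14.6,60],[8.44,-10.3,1.06,0,0,-14.6,60],[8.44,-10.3,1.06,0,0,-14.6,60],[8.44,-10.3,1.06,0,0,-14.6,60],[8.44,-10.3,1.06,0,0,-14.6,60],[8.44,-10.3,1.06,0,0,-14.6,60],[8.44,-10.3,1.06,0,0,-14.6,60],[8.44,-10.3,1.06,0,0,-14.6,60],[8.44,-10.3,1.06,0,0,-14.6,60],[8.44,-10.3,1.06,0,0,-14.6,60],[8.44,-10.3,1.06,0,0,-14.6,60],[8.44,-10.3,1.06,0,0,-14.6,60]]'
python3 - <<'E'
from h import *
c=optics.camera_info("wrist"); im=optics.get_image("wrist"); cv2.imwrite("pics/w1.png",im); np.save("w1.npy",c)
s=monitor.observe(); print(s["joint_pos"].round(2),s["time_s"],s["wrist_force"].round(2),c)
for p in [(.4259,-.0356,.022),(.4405,.1582,.011),(.43,.019,.022)]:
    q=np.linalg.inv(c["cam_to_world"])@np.r_[p,1]; print(c["fx"]*q[0]/q[2]+c["cx"],c["fy"]*q[1]/q[2]+c["cy"])
E
```

```text
time_s: 1.9
tool_pos: [0.4302, 0.0083, 0.2005]
eef_rot: [2.306, 2.133, 0.0]
wrist_force: [-0.6, -0.4, 0.6]
finger_gap: 0.0511
grip_force: 0.0
[-0.06 -0.38  1.75 -0.    1.77  0.02] 1.95 [ 0.7   0.06 -0.39] {'fx': 350.5998619186907, 'fy': 350.5998619186907, 'cx': 273.45121077044973, 'cy': 209.13195808909265, 'cam_to_world': array([[ 9.96963259e-01, -7.46668878e-02, -2.21159687e-02,
         4.35914998e-01],
       [-7.78699600e-02, -9.53217227e-01, -2.92084214e-01,
         8.33769671e-02],
       [ 7.27696848e-04,  2.92919399e-01, -9.56136861e-01,
         3.19976200e-01],
       [ 0.00000000e+00,  0.00000000e+00,  0.00000000e+00,
         1.00000000e+00]])}
272.42456115286467 238.58876241520323
271.55347789104655 1.221311732700542
272.1809561752454 179.73518860216387
```

View pics/w1.png

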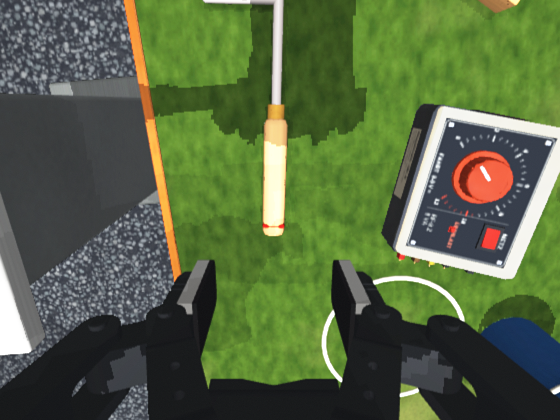

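The wrist view shows the handle: butt at (273,234), wood/collar joint at (276,119), bend at (278,2). I'll triangulate these with the top view.

```bash
python3 - <<'E'
from h import *
c=np.load("w1.npy",allow_pickle=True).item()
for nm,w,t in(("butt",(273.5,233),(259.2,272.2)),("joint",(276,119),(217.6,268.5)),("bend",(278,2),(180.8,264.8))):
    print(nm,tri(ray("w",w,c),ray("top",t)),onz("w",w,.011,c),onz("top",t,.011))
a=np.radians(-5.3)
print(rows((.431,.011,.06),down(a)),rows((.431,.011,.0245),down(a)))
E
```

```text
butt (array([ 0.42605351, -0.03590621,  0.00734096]), np.float64(0.0016529866017435826)) [ 0.42698416 -0.03444113  0.011     ] [ 0.42542947 -0.03605763  0.011     ]
joint (array([0.43573391, 0.06840131, 0.00667117]), np.float64(0.003164720662408877)) [0.43721121 0.06911856 0.011     ] [0.43444683 0.06742789 0.011     ]
bend (array([0.44450549, 0.15681376, 0.01687424]), np.float64(0.002428028601765097)) [0.44547328 0.15727291 0.011     ] [0.44346188 0.15877793 0.011     ]
[0.053, 0.01, 2.811, 0.007, 0.002, 0.166] [0.053, 0.01, 3.521, 0.007, 0.002, 0.166]
```

```bash
python3 -m handwheel '[[0.05,0.01,2.8,0,0,0.2,60],[0.05,0.01,2.8,0,0,0.2,60],[0.05,0.01,2.8,0,0,0.2,60],[0.05,0.01,3.1,0,0,0.2,60],[0.05,0.01,3.3,0,0,0.2,60],[0.05,0.01,3.45,0,0,0.2,60],[0.05,0.01,3.5,0,0,0.2,60],[0.05,0.01,3.5,0,0,0.2,60],[0.05,0.01,3.5,0,0,0.2,10],[0.05,0.01,3.5,0,0,0.2,10],[0.05,0.01,3.5,0,0,0.2,10],[0.05,0.01,3.5,0,0,0.2,10],[0.05,0.01,3.5,0,0,0.2,10],[0.05,0.01,3.5,0,0,0.2,10],[0.05,0.01,3.5,0,0,0.2,10]]'
```

```text
time_s: 3.45
tool_pos: [0.4318, 0.0119, 0.0264]
eef_rot: [2.321, 2.114, 0.002]
wrist_force: [-0.8, -0.1, 5.2]
finger_gap: 0.0183
grip_force: 61.3
```

```bash
python3 - <<'E'
from h import *
print(rows((.4318,.0119,.17)),rows((.571,-.239,.17),down(np.radians(-90))))
E
```

```text
[-0.0, 0.005, -2.871, 0.0, 0.0, 0.0] [-4.737, 3.245, -2.864, 0.019, -0.019, 16.931]
```

```bash
python3 -m handwheel '[[0,0,-0.5,0,0,0,10],[0,0,-1.2,0,0,0,10],[0,0,-2,0,0,0,10],[0,0,-2.87,0,0,0,10],[-0.5,0.3,-2.87,0,0,1.4,10],[-1,0.7,-2.87,0,0,3,10],[-1.5,1,-2.87,0,0,4.6,10],[-2,1.4,-2.87,0,0,6.2,10],[-2.5,1.7,-2.87,0,0,7.8,10],[-3,2,-2.87,0,0,9.4,10],[-3.4,2.4,-2.87,0,0,11,10],[-3.8,2.7,-2.87,0,0,12.6,10],[-4.2,2.9,-2.87,0,0,14.2,10],[-4.5,3.1,-2.87,0,0,15.8,10],[-4.74,3.25,-2.87,0,0,16.93,10],[-4.74,3.25,-2.87,0,0,16.93,10],[-4.74,3.25,-2.87,0,0,16.93,10],[-4.74,3.25,-2.87,0,0,16.93,10]]'
python3 - <<'E'
from h import *
a=optics.get_image("side");b=optics.get_image("top"); s=monitor.observe();print(s["tool_pos"],s["joint_pos"].round(2))
cv2.imwrite("pics/s2.png",a);cv2.imwrite("pics/t2.png",b)
cv2.imwrite("pics/m2.png",np.vstack([cv2.resize(a[60:240,160:460],None,fx=1.9,fy=1.9)[:300],cv2.resize(b[110:260,240:400],None,fx=1.9,fy=1.9,interpolation=cv2.INTER_CUBIC).__class__(0) if 0 else cv2.copyMakeBorder(cv2.resize(b[110:260,240:400],None,fx=1.9,fy=1.9),0,0,0,570-304,cv2.BORDER_CONSTANT)]))
E
```

```text
time_s: 5.25
tool_pos: [0.5705, -0.2385, 0.1686]
eef_rot: [-3.141, -0.004, 0.001]
wrist_force: [-0.1, -0.3, -0.8]
finger_gap: 0.0183
grip_force: 60.5
[ 0.57061937 -0.23850183  0.1689195 ] [-0.45  0.14  1.33  0.    1.67  1.12]
```

View pics/m2.png

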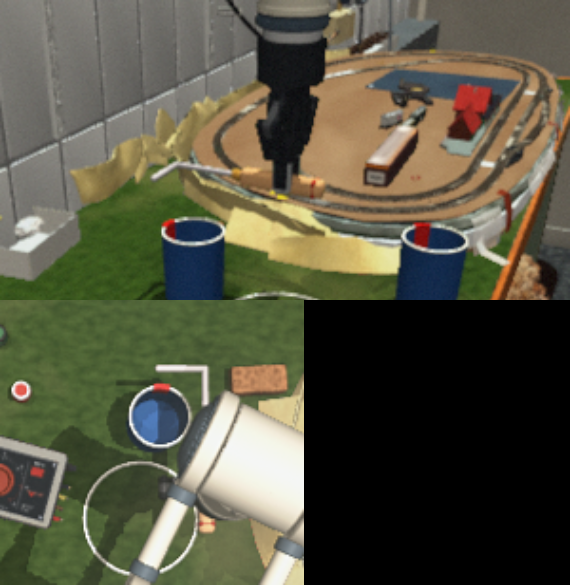

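The hook is held level: in the combined picture its bend is at (183,166) side and (207,368) top, and the leg runs left behind the cup. I'll triangulate the bend and the leg tip.

```bash
python3 - <<'E'
from h import *
B,e=tri(ray("top",(348.9,145.8)),ray("side",(256.3,147.4)));T,f=tri(ray("top",(322.6,145.8)),ray("side",(240.5,153.2)))
print(B,e,T,f)
print(rows((.571,-.239,.04)))
E
```

```text
[ 0.71581205 -0.24346126  0.14856818] 0.0070634279520285495 [ 0.71789171 -0.18133793  0.15407838] 0.0007119279214505983
[0.007, 0.01, 2.578, 0.0, 0.0, 0.0]
```

```bash
python3 -m handwheel '[[0.1,0.05,0.5,0,0,0,10],[0.1,0.05,1,0,0,0,10],[0.1,0.05,1.3,0,0,0,10],[0.1,0.05,1.6,0,0,0,10],[0.1,0.05,1.9,0,0,0,10],[0.1,0.05,2.2,0,0,0,10],[0.1,0.05,2.5,0,0,0,10],[0.1,0.05,2.58,0,0,0,10],[0.1,0.05,2.58,0,0,0,10]]'
python3 - <<'E'
from h import *
a=optics.get_image("side");b=optics.get_image("top"); cv2.imwrite("pics/s3.png",a);cv2.imwrite("pics/t3.png",b)
A=cv2.resize(a[130:270,180:340],None,fx=2.4,fy=2.4);Bm=cv2.resize(b[120:260,270:390],None,fx=2.4,fy=2.4)
cv2.imwrite("pics/m3.png",np.hstack([A,Bm]))
E
```

```text
time_s: 6.25
tool_pos: [0.5753, -0.2415, 0.0387]
eef_rot: [-3.141, 0.0, 0.003]
wrist_force: [-0.6, -0.1, -0.2]
finger_gap: 0.0185
grip_force: 60.5
```

View pics/m3.png

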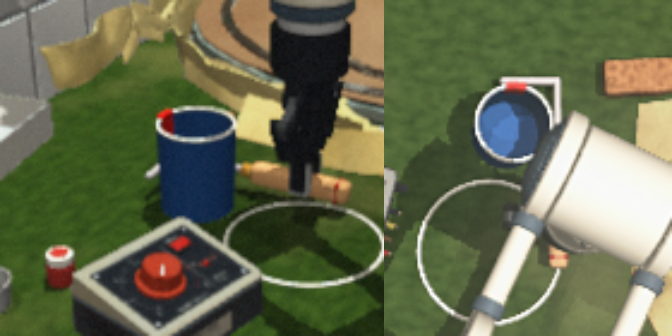

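The hook sits low behind the cup, with the leg at the patch side, and the cup hasn't been disturbed. Now a slow drag.

```bash
python3 -m handwheel '[[-0.08,0,0,0,0,0,10],[-0.16,0,0,0,0,0,10],[-0.22,-0.02,0,0,0,0,10],[-0.28,-0.04,0,0,0,0,10],[-0.36,-0.06,0,0,0,0,10],[-0.44,-0.08,0,0,0,0,10],[-0.52,-0.1,0,0,0,0,10],[-0.6,-0.12,0,0,0,0,10],[-0.7,-0.15,0,0,0,0,10],[-0.8,-0.18,0,0,0,0,10],[-0.9,-0.2,0,0,0,0,10],[-1,-0.22,0,0,0,0,10],[-1.1,-0.24,0,0,0,0,10],[-1.2,-0.26,0,0,0,0,10],[-1.3,-0.28,0,0,0,0,10],[-1.4,-0.3,0,0,0,0,10],[-1.5,-0.32,0,0,0,0,10],[-1.6,-0.34,0,0,0,0,10],[-1.7,-0.36,0,0,0,0,10],[-1.75,-0.37,0,0,0,0,10]]'
python3 - <<'E'
from h import *
b=optics.get_image("top");a=optics.get_image("side"); cv2.imwrite("pics/t4.png",b);cv2.imwrite("pics/s4.png",a)
A=cv2.resize(a[130:290,200:360],None,fx=2.4,fy=2.4);Bm=cv2.resize(b[130:290,260:390],None,fx=2.4,fy=2.4)
cv2.imwrite("pics/m4.png",np.hstack([A,Bm]))
E
```

```text
time_s: 8.35
tool_pos: [0.4877, -0.2231, 0.0397]
eef_rot: [-3.141, 0.0, 0.001]
wrist_force: [2.0, 0.6, -0.6]
finger_gap: 0.0187
grip_force: 60.5
```

View pics/m4.png

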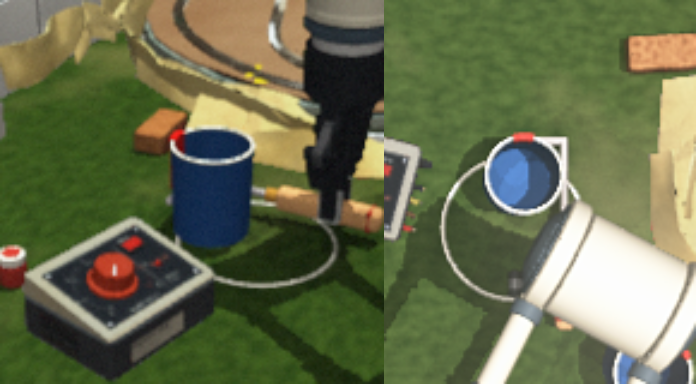

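The cup is upright and nested in the hook, with its rim centre at (318.3,202.5) full-image, about 50 mm short of the ring's centre. I'll continue the drag.

```bash
python3 -m handwheel '[[-0.08,0,0,0,0,0,10],[-0.16,-0.02,0,0,0,0,10],[-0.25,-0.03,0,0,0,0,10],[-0.34,-0.04,0,0,0,0,10],[-0.43,-0.05,0,0,0,0,10],[-0.52,-0.06,0,0,0,0,10],[-0.61,-0.07,0,0,0,0,10],[-0.7,-0.08,0,0,0,0,10],[-0.79,-0.09,0,0,0,0,10],[-0.87,-0.09,0,0,0,0,10],[-0.94,-0.09,0,0,0,0,10],[-1,-0.09,0,0,0,0,10],[-1,-0.09,0,0,0,0,10],[-0.9,0,0,0,0,0,10],[-0.8,0.08,0,0,0,0,10],[-0.8,0.08,0,0,0,0,10]]'
python3 - <<'E'
from h import *
b=optics.get_image("top"); cv2.imwrite("pics/t5.png",b)
m=cv2.inRange(cv2.cvtColor(b,cv2.COLOR_BGR2HSV),(100,120,40),(120,255,255)); m[:190]=0;m[260:]=0;m[:,:290]=0;m[:,340:]=0
x0,y0,w,h=cv2.boundingRect(m); print(x0,y0,w,h, onz("top",(x0+w/2,y0+h/2),.09)) # inner-wall blob
E
```

```text
time_s: 10.05
tool_pos: [0.449, -0.2278, 0.0399]
eef_rot: [3.141, -0.0, 0.0]
wrist_force: [0.1, 0.1, -0.1]
finger_gap: 0.0186
grip_force: 60.4
302 211 20 27 [ 0.54192582 -0.16208792  0.09      ]
```

```bash
python3 -m handwheel '[[0,0.02,-0.5,0,0,0,10],[0,0.02,-1.2,0,0,0,10],[0,0.02,-2,0,0,0,10],[0,0.02,-2.8,0,0,0,10],[0,0.02,-3.2,0,0,0,10],[0,0.02,-3.2,0,0,0,10]]'
python3 - <<'E'
from h import *
print(rows((.4318,.0119,.17),down(np.radians(-5.5))))
E
```

```text
time_s: 10.7
tool_pos: [0.4495, -0.2289, 0.204]
eef_rot: [3.138, 0.0, 0.009]
wrist_force: [-0.3, -0.4, -0.6]
finger_gap: 0.0188
grip_force: 60.4
[-0.358, -4.819, 0.661, 0.085, -0.026, -16.899]
```

```bash
python3 -m handwheel '[[-0.04,-0.5,0,0,0,-1.5,10],[-0.08,-1,0,0,0,-3,10],[-0.12,-1.5,0.1,0,0,-4.6,10],[-0.16,-2,0.2,0,0,-6.2,10],[-0.2,-2.5,0.3,0,0,-7.8,10],[-0.25,-3,0.4,0,0,-9.4,10],[-0.28,-3.4,0.5,0,0,-11,10],[-0.32,-3.8,0.6,0,0,-12.6,10],[-0.34,-4.2,0.66,0,0,-14.2,10],[-0.36,-4.5,0.66,0,0,-15.8,10],[-0.36,-4.82,0.66,0,0,-16.9,10],[-0.36,-4.82,1.5,0,0,-16.9,10],[-0.36,-4.82,2.3,0,0,-16.9,10],[-0.36,-4.82,2.8,0,0,-16.9,10],[-0.36,-4.82,3.2,0,0,-16.9,10],[-0.36,-4.82,3.3,0,0,-16.9,10],[-0.36,-4.82,3.4,0,0,-16.9,10],[-0.36,-4.82,3.4,0,0,-16.9,10]]'
python3 -c "
from h import *
print(rows((.4318,.0119,.0268),down(np.radians(-5.5))))"
```

```text
time_s: 12.5
tool_pos: [0.4302, 0.0128, 0.0296]
eef_rot: [-2.325, -2.112, 0.0]
wrist_force: [-0.5, 0.1, 0.2]
finger_gap: 0.0187
grip_force: 60.5
[-0.015, 0.034, 0.056, -0.005, 0.0, -0.0]
```

```bash
python3 -m handwheel '[[0,0,0.03,0,0,0,10],[0,0,0.06,0,0,0,10],[0,0,0.06,0,0,0,10],[0,0,0.06,0,0,0,45],[0,0,0.06,0,0,0,45],[0,0,0.06,0,0,0,45],[0,0,0.06,0,0,0,45],[0,0,-0.6,0,0,0,45],[0,0,-1.3,0,0,0,45],[0.3,0,-2,0,0,0,45],[0.9,0,-2.6,0,0,0,45],[1,0,-2.6,0,0,0,45],[1,0,-2.6,0,0,0,45]]'
python3 - <<'E'
from h import *
s=monitor.observe(); c=optics.camera_info("wrist"); im=optics.get_image("wrist"); np.save("w6.npy",c); t=optics.get_image("top"); cv2.imwrite("pics/t6.png",t)
print(s["tool_pos"])
cv2.imwrite("pics/w6.png",im)
cv2.imwrite("pics/m6.png",np.hstack([cv2.resize(im,(400,300)),cv2.resize(t[190:310,160:320],(400,300))]))
E
```

```text
time_s: 13.8
tool_pos: [0.4353, 0.0632, 0.1603]
eef_rot: [2.323, 2.114, 0.002]
wrist_force: [-0.2, -0.3, 0.1]
finger_gap: 0.0386
grip_force: 0.0
[0.43534978 0.06324268 0.16026667]
```

View pics/m6.png

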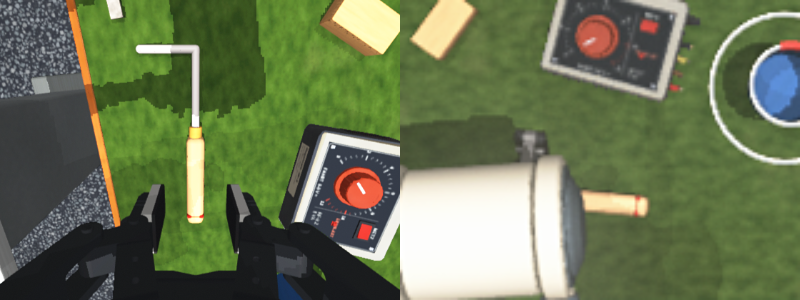

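The tool lies flat. In the combined picture the bend is at (196,49), the collar's front end at (195,127) and the butt at (195,221), all wrist view. Now to work out the neck.

```bash
python3 - <<'E'
from h import *
c=np.load("w6.npy",allow_pickle=True).item(); k=1.4
im=cv2.imread("pics/w6.png"); g=im.min(2)
for v in (90,110,130,150):  # shaft columns: bright, greyish
    row=im[v,240:320].astype(int); m=np.where((row.min(1)>110)&(np.ptp(row,axis=1)<50))[0]; print(v,240+m.mean() if len(m) else None,len(m))
P={n:onz("w",(u*k,v*k),.011,c) for n,u,v in(("bend",196,49),("collar",195.2,127),("butt",195,221))}
print(P)
d=P["bend"]-P["butt"];print(np.linalg.norm(d),np.degrees(np.arctan2(d[1],d[0])))
u=d/np.linalg.norm(d); n=P["bend"]-.047*u; print("neck",n)
az=np.arctan2(d[1],d[0])-np.pi/2
for z in (.045,.0225): print(rows((n[0],n[1],z),down(az)))
E
```

```text
90 273.5 10
110 273.5 10
130 273.5 10
150 273.5 10
{'bend': array([0.44543156, 0.16062473, 0.011     ]), 'collar': array([0.43716798, 0.08168395, 0.011     ]), 'butt': array([ 0.42585137, -0.03544746,  0.011     ])}
0.19704741869332684 84.29722821382435
neck [0.44076127 0.11385734 0.011     ]
[1.042, 0.033, 2.264, -0.027, 0.009, 0.043]
[1.043, 0.034, 2.714, -0.027, 0.009, 0.043]
```

```bash
python3 -m handwheel '[[1.04,0.03,0,0,0,0,45],[1.04,0.03,0.8,0,0,0,45],[1.04,0.03,1.6,0,0,0,45],[1.04,0.03,2.2,0,0,0,45],[1.04,0.03,2.5,0,0,0,45],[1.04,0.03,2.6,0,0,0,45],[1.04,0.03,2.65,0,0,0,45],[1.04,0.03,2.65,0,0,0,45],[1.04,0.03,2.65,0,0,0,0],[1.04,0.03,2.65,0,0,0,0],[1.04,0.03,2.65,0,0,0,0],[1.04,0.03,2.65,0,0,0,0],[1.04,0.03,2.65,0,0,0,0],[1.04,0.03,2.65,0,0,0,0],[1.04,0.03,2.65,0,0,0,0]]'
python3 - <<'E'
from h import *
b=cv2.imread("pics/t6.png")
yy,xx=np.mgrid[:420,:560]; rr=np.hypot(xx-313.6,yy-224.8)
m=(b.min(2)>150)&(rr<26.5); p=np.argwhere(m)[:,::-1].astype(np.float32)
e=cv2.fitEllipse(p); print(len(p),e,onz("top",e[0],.09))
h=cv2.cvtColor(b,cv2.COLOR_BGR2HSV); red=((h[...,0]<8)|(h[...,0]>172))&(h[...,1]>150)&(h[...,2]>120)&(rr<30)
q=np.argwhere(red)[:,::-1].mean(0); print("patch",red.sum(),q,onz("top",q,.09))
E
```

```text
time_s: 15.4
tool_pos: [0.442, 0.1145, 0.0278]
eef_rot: [2.325, 2.112, 0.002]
wrist_force: [0.2, 2.2, 4.7]
finger_gap: 0.005
grip_force: 59.0
184 ((315.9385681152344, 223.4475860595703), (31.674301147460938, 31.9549617767334), 175.66519165039062) [ 0.54444103 -0.17139848  0.09      ]
patch 28 [316.         207.57142857] [ 0.58200156 -0.17158711  0.09      ]
```

```bash
python3 - <<'E'
from h import *
def pose(bx,by,bz,al):
    a=np.radians(al); f=np.array([np.cos(a),0,-np.sin(a)]); s=np.array([np.sin(a),0,np.cos(a)]); y=np.array([0,-1.,0])
    return np.array([bx,by,bz])-.0168*f+.149*s, R.from_matrix(np.c_[s,y,f])
print(pose(.573,-.1714,.13,20)[0])
print(rows((.45,.0,.28),down(-np.pi/2)))
E
cat >> h.py <<'E'
def pose(bx,by,bz,al,ahead=.0168,back=.149):
    "tool pose that puts the butt at a point with the hook leaning al degrees to +x"
    a=np.radians(al); f=np.array([np.cos(a),0,-np.sin(a)]); s=np.array([np.sin(a),0,np.cos(a)]); y=np.array([0,-1.,0])
    return np.array([bx,by,bz])-ahead*f+back*s, R.from_matrix(np.c_[s,y,f])
E
```

```text
[ 0.60817417 -0.1714      0.27576014]
[-2.26, 0.385, -5.044, 0.007, -0.017, 16.902]
```

```bash
python3 -m handwheel '[[0,0,-0.3,0,0,0,0],[0,0,-0.7,0,0,0,0],[0,0,-1.2,0,0,0,0],[0,0,-1.8,0,0,0,0],[0,0,-2.4,0,0,0,0],[0,0,-3,0,0,0,0],[-0.3,0.05,-3.6,0,0,1.5,0],[-0.6,0.1,-4.2,0,0,3,0],[-0.9,0.2,-4.6,0,0,4.6,0],[-1.2,0.2,-5,0,0,6.2,0],[-1.5,0.3,-5,0,0,7.8,0],[-1.8,0.3,-5,0,0,9.4,0],[-2,0.38,-5,0,0,11,0],[-2.2,0.38,-5,0,0,12.6,0],[-2.26,0.38,-5,0,0,14.2,0],[-2.26,0.38,-5,0,0,15.6,0],[-2.26,0.38,-5,0,0,16.9,0],[-2.26,0.38,-5,0,0,16.9,0],[-2.26,0.38,-5,0,0,16.9,0]]'
python3 - <<'E'
from h import *
p,q=pose(.573,-.1714,.13,20); print(p,rows(p,q))
E
```

```text
time_s: 17.3
tool_pos: [0.4493, -0.0002, 0.2774]
eef_rot: [3.142, 0.005, -0.001]
wrist_force: [-0.0, -0.3, -0.9]
finger_gap: 0.0047
grip_force: 59.0
[ 0.60817417 -0.1714      0.27576014] [3.168, 3.434, 0.031, -0.02, 14.007, 0.029]
```

```bash
python3 -m handwheel '[[0,0,-0.3,0,1.2,0,0],[0,0.2,-0.6,0,2.4,0,0],[0.2,0.5,-0.6,0,3.6,0,0],[0.5,0.8,-0.6,0,4.8,0,0],[0.8,1.1,-0.6,0,6,0,0],[1.1,1.4,-0.6,0,7.2,0,0],[1.4,1.7,-0.6,0,8.4,0,0],[1.7,2,-0.6,0,9.6,0,0],[2,2.3,-0.6,0,10.8,0,0],[2.3,2.6,-0.6,0,12,0,0],[2.6,2.9,-0.6,0,13,0,0],[2.9,3.2,-0.6,0,14,0,0],[3.17,3.43,-0.6,0,14,0,0],[3.17,3.43,-0.6,0,14,0,0],[3.17,3.43,-0.6,0,14,0,0],[3.17,3.43,-0.6,0,14,0,0]]'
python3 - <<'E'
from h import *
s=monitor.observe();print(s["joint_pos"].round(2))
a=optics.get_image("side");b=optics.get_image("top");cv2.imwrite("pics/s7.png",a);cv2.imwrite("pics/t7.png",b)
A=cv2.resize(a[20:260,160:360],None,fx=2.3,fy=2.3);Bm=cv2.resize(b[140:260,250:390],None,fx=2.3,fy=2.3)
Bm=cv2.copyMakeBorder(Bm,0,A.shape[0]-Bm.shape[0],0,0,cv2.BORDER_CONSTANT)
cv2.imwrite("pics/m7.png",np.hstack([A,Bm]))
E
```

```text
time_s: 18.9
tool_pos: [0.6079, -0.1709, 0.3081]
eef_rot: [2.573, 0.003, 1.802]
wrist_force: [0.4, -0.0, -0.3]
finger_gap: 0.0051
grip_force: 59.0
[-0.6  -0.61  2.09  0.91  0.74  0.57]
```

View pics/m7.png

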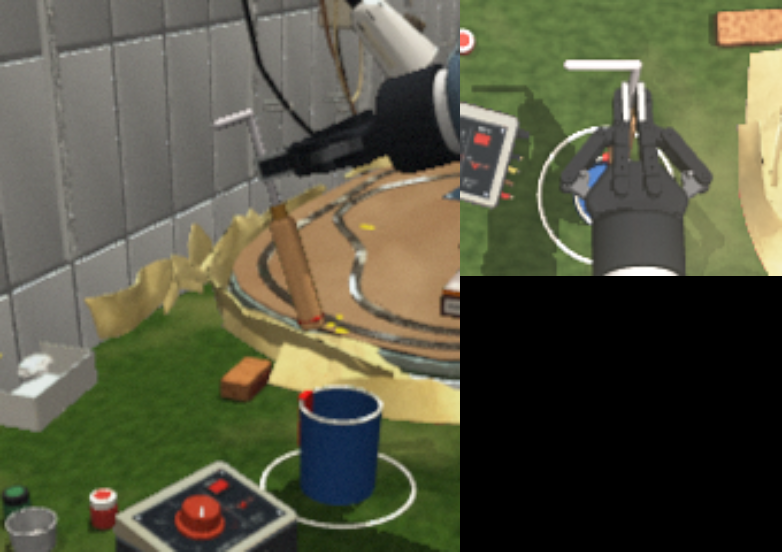

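The tool is held neatly: side-view bend at (253,112), butt at (311,323), cup rim centre at (341,404). I'll check the in-hand tilt from these.

```bash
python3 - <<'E'
from h import *
B,e=tri(ray("top",(327.4,167.8)),ray("side",(270,68.7)))
o,d=ray("side",(295.2,160.0)); t=(-.1714-o[1])/d[1]; P=o+d*t
print("bend",B,e,"butt",P, "len",np.linalg.norm(B-P),"lean",np.degrees(np.arctan2(B[0]-P[0],B[2]-P[2])))
print("cup",onz("side",(308.3,195.7),.09))
s=monitor.observe(); Q=R.from_rotvec(s["eef_rot"]).as_matrix(); T=s["tool_pos"]
print("pred butt",T+.0168*Q[:,2]-.149*Q[:,0],"pred bend",T+.0168*Q[:,2]+.047*Q[:,0])
E
```

```text
bend [ 0.63835493 -0.17323865  0.34591006] 0.0032339231514649544 butt [ 0.57711482 -0.1714      0.1660577 ] len 0.1900015848893995 lean 18.80381645068988
cup [ 0.543374   -0.16980471  0.09      ]
pred butt [ 0.57293325 -0.17116025  0.16251062] pred bend [ 0.63978074 -0.17083476  0.34675857]
```

```bash
python3 -m handwheel '[[0.08,0,0.23,0,0,0,0],[-0.2,0,0.23,0,0,0,0],[-0.5,0,0.23,0,0,0,0],[-0.8,0,0.23,0,0,0,0],[-1,0,0.23,0,0,0,0],[-1.2,0,0.23,0,0,0,0],[-1.4,0,0.23,0,0,0,0],[-1.6,0,0.23,0,0,0,0],[-1.8,0,0.23,0,0,0,0],[-2,0,0.23,0,0,0,0],[-2.2,0,0.23,0,0,0,0],[-2.4,0,0.23,0,0,0,0],[-2.5,0,0.23,0,0,0,0],[-2.5,0,0.23,0,0,0,0]]'
python3 - <<'E'
from h import *
s=monitor.observe(); Q=R.from_rotvec(s["eef_rot"]).as_matrix(); T=s["tool_pos"]
print("pred butt",T+.0168*Q[:,2]-.149*Q[:,0]); 
a=optics.get_image("side");b=optics.get_image("top");cv2.imwrite("pics/s8.png",a)
A=cv2.resize(a[80:260,200:380],None,fx=2.3,fy=2.3);Bm=cv2.resize(b[140:260,250:390],None,fx=2.3,fy=2.3)
Bm=cv2.copyMakeBorder(Bm,0,A.shape[0]-Bm.shape[0],0,0,cv2.BORDER_CONSTANT)
cv2.imwrite("pics/m8.png",np.hstack([A,Bm]))
E
```

```text
time_s: 20.4
tool_pos: [0.5758, -0.1716, 0.1845]
eef_rot: [-2.574, 0.001, -1.8]
wrist_force: [0.3, 0.2, 0.0]
finger_gap: 0.0052
grip_force: 59.0
pred butt [ 0.54041239 -0.17140752  0.03882306]
```

View pics/m8.png

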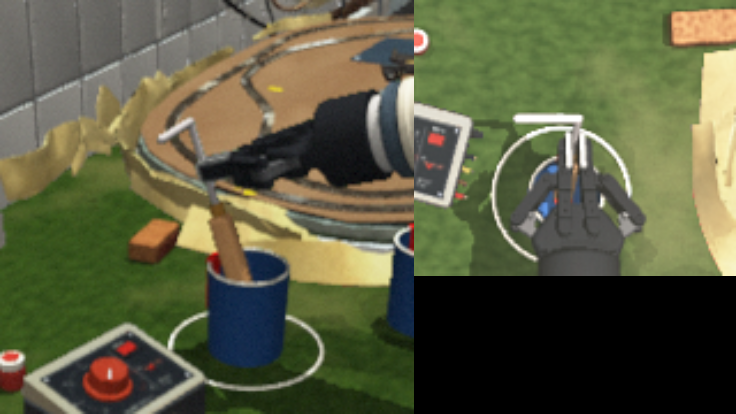

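The handle is inside the mouth and the cup is still upright and in the ring. I'll lower it further and lean it by turning about the butt.

```bash
python3 -m handwheel '[[-0.15,0,0,0,0,0,0],[-0.3,0,0,0,0,0,0],[-0.4,0,0,0,0,0,0],[-0.45,0,0,0,0,0,0],[-0.5,0,0,0,0,0,0],[-0.5,0,0,0,0,0,0]]'
python3 - <<'E'
from h import *
s=monitor.observe(); Q=R.from_rotvec(s["eef_rot"]).as_matrix(); T=s["tool_pos"]
print("pred butt",T+.0168*Q[:,2]-.149*Q[:,0]); 
for al in (23,25,27): print(al,rows(*pose(.530,-.1714,.0145,al)))
E
```

```text
time_s: 21.1
tool_pos: [0.5675, -0.1716, 0.162]
eef_rot: [-2.574, 0.0, -1.801]
wrist_force: [-0.4, 1.0, -0.8]
finger_gap: 0.0049
grip_force: 59.0
pred butt [ 0.53225179 -0.17155432  0.01621961]
23 [-0.034, -0.004, 0.125, -0.0, -0.596, -0.003]
25 [-0.03, -0.004, 0.229, -0.0, -0.996, -0.003]
27 [-0.029, -0.004, 0.334, -0.0, -1.396, -0.003]
```

```bash
python3 -m handwheel '[[-0.03,0,0.04,0,-0.2,0,0],[-0.03,0,0.08,0,-0.4,0,0],[-0.03,0,0.125,0,-0.6,0,0],[-0.03,0,0.15,0,-0.7,0,0],[-0.03,0,0.15,0,-0.7,0,0],[-0.06,0,0.15,0,-0.7,0,0],[-0.09,0,0.15,0,-0.7,0,0],[-0.12,0,0.15,0,-0.7,0,0],[-0.12,0,0.15,0,-0.7,0,0]]'
python3 - <<'E'
from h import *
s=monitor.observe(); Q=R.from_rotvec(s["eef_rot"]).as_matrix(); T=s["tool_pos"]
print("pred butt",T+.0168*Q[:,2]-.149*Q[:,0],s["wrist_force"],s["wrist_torque"])
E
```

```text
time_s: 22.0
tool_pos: [0.5725, -0.1717, 0.1541]
eef_rot: [-2.627, 0.001, -1.723]
wrist_force: [-0.9, 0.3, 0.3]
finger_gap: 0.0051
grip_force: 59.0
pred butt [ 0.52853268 -0.17160775  0.0107477 ] [-0.87377583  0.28283786  0.31011522] [-0.00549722  0.48196118 -0.01813202]
```

```bash
python3 -m handwheel '[[-0.03,0,0,0,0,0,0],[-0.05,0,0,0,0,0,0],[-0.05,0,0,0,0,0,0]]'; python3 -c "
from h import *
print(monitor.observe()['wrist_torque'])"; python3 -m handwheel '[[-0.02,0,0,0,0,0,0],[-0.04,0,0,0,0,0,0],[-0.04,0,0,0,0,0,0]]'; python3 - <<'E'
from h import *
s=monitor.observe(); Q=R.from_rotvec(s["eef_rot"]).as_matrix(); T=s["tool_pos"]
print("pred butt",T+.0168*Q[:,2]-.149*Q[:,0],s["wrist_torque"])
E
```

```text
time_s: 22.3
tool_pos: [0.5721, -0.1719, 0.1538]
eef_rot: [2.624, 0.0, 1.726]
wrist_force: [1.4, -0.5, 4.3]
finger_gap: 0.0051
grip_force: 59.0
[ 0.1213683  -0.53339713  0.03601498]
time_s: 22.6
tool_pos: [0.5718, -0.1722, 0.1537]
eef_rot: [2.622, 0.0, 1.728]
wrist_force: [2.8, 1.3, 8.5]
finger_gap: 0.005
grip_force: 59.1
pred butt [ 0.52856149 -0.17237678  0.01017231] [ 0.1056685  -0.988111    0.05916203]
```

```bash
python3 -m handwheel '[[0.03,0,0,0,0,0,0],[0.04,0,0.04,0,-0.15,0,0],[0.04,0,0.08,0,-0.3,0,0],[0.04,0,0.11,0,-0.4,0,0],[0.04,0,0.11,0,-0.4,0,0]]';  python3 -m handwheel '[[0,0,0.03,0,-0.1,0,0],[0,0,0.05,0,-0.2,0,0],[0,0,0.05,0,-0.2,0,0]]'; python3 - <<'E'
from h import *
s=monitor.observe(); print(s["wrist_torque"])
E
```

```text
time_s: 23.1
tool_pos: [0.5776, -0.1721, 0.1523]
eef_rot: [2.653, 0.001, 1.68]
wrist_force: [2.3, -0.6, 6.8]
finger_gap: 0.0048
grip_force: 59.0
time_s: 23.4
tool_pos: [0.5797, -0.1721, 0.1512]
eef_rot: [2.667, 0.001, 1.656]
wrist_force: [0.1, 0.3, 7.2]
finger_gap: 0.0055
grip_force: 59.2
[ 0.05852065 -0.57103257  0.03624402]
```

```bash
python3 -m handwheel '[[0.02,0,0.03,0,-0.1,0,0],[0.03,0,0.05,0,-0.2,0,0],[0.03,0,0.05,0,-0.2,0,0]]';  python3 - <<'E'
from h import *
s=monitor.observe(); Q=R.from_rotvec(s["eef_rot"]).as_matrix(); T=s["tool_pos"]
print("pred butt",T+.0168*Q[:,2]-.149*Q[:,0],s["wrist_torque"])
a=optics.get_image("side");b=optics.get_image("top");cv2.imwrite("pics/s9.png",a)
A=cv2.resize(a[80:260,200:380],None,fx=2.3,fy=2.3);Bm=cv2.resize(b[140:260,250:390],None,fx=2.3,fy=2.3)
Bm=cv2.copyMakeBorder(Bm,0,A.shape[0]-Bm.shape[0],0,0,cv2.BORDER_CONSTANT)
cv2.imwrite("pics/m9.png",np.hstack([A,Bm]))
E
```

```text
time_s: 23.7
tool_pos: [0.5825, -0.1721, 0.1511]
eef_rot: [2.682, 0.001, 1.633]
wrist_force: [-0.2, -0.9, 6.8]
finger_gap: 0.005
grip_force: 59.2
pred butt [ 0.52901501 -0.17232247  0.01107802] [ 0.01734087 -0.43045683  0.02203257]
```

View pics/m9.png

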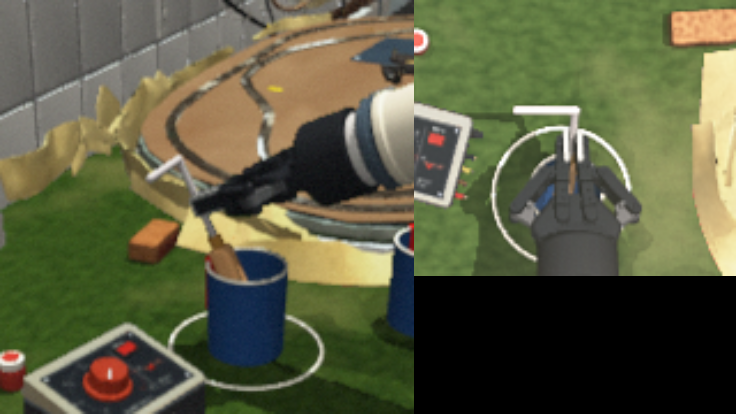

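```bash
python3 -m handwheel '[[0.02,0,0.02,0,-0.1,0,0],[0.03,0,0.05,0,-0.2,0,0],[0.03,0,0.05,0,-0.2,0,0]]';  python3 -m handwheel '[[0,0,0,0,0,0,6],[0,0,0,0,0,0,10],[0,0,0,0,0,0,14],[0,0,0,0,0,0,20],[0,0,0,0,0,0,26],[0,0,0,0,0,0,30],[0,0,0,0,0,0,30],[0,0,0,0,0,0,30]]'; python3 - <<'E'
from h import *
b=optics.get_image("top");a=optics.get_image("side");cv2.imwrite("pics/t10.png",b);cv2.imwrite("pics/s10.png",a)
for n,I in(("side9",cv2.imread("pics/s9.png")),("side10",a)):
    m=(I[75:180,230:300].min(2)>120)&(np.ptp(I[75:180,230:300].astype(int),axis=2)<35); 
    k,l,st,ce=cv2.connectedComponentsWithStats(m.astype(np.uint8)); print(n,[(st[i].tolist()) for i in range(1,k) if st[i,4]>25])
E
```

```text
time_s: 24.1
tool_pos: [0.5853, -0.1721, 0.1508]
eef_rot: [2.697, 0.001, 1.608]
wrist_force: [-0.1, 0.2, 5.5]
finger_gap: 0.005
grip_force: 59.3
time_s: 24.9
tool_pos: [0.5847, -0.1716, 0.149]
eef_rot: [-2.7, -0.0, -1.606]
wrist_force: [-0.3, 0.0, -0.2]
finger_gap: 0.0254
grip_force: 0.0
side9 [[53, 12, 15, 11, 48], [39, 18, 13, 8, 42], [0, 24, 38, 33, 261], [34, 72, 26, 19, 102]]
side10 [[53, 12, 14, 11, 48], [39, 18, 13, 8, 43], [6, 24, 32, 25, 192], [0, 40, 5, 17, 70], [34, 73, 25, 19, 99]]
```

The tool is released and force-free, and the side view hardly changed. I'll back straight out along the fingers.

```bash
python3 -m handwheel '[[0,0,-0.1,0,0,0,30],[0,0,-0.3,0,0,0,30],[0,0,-0.6,0,0,0,30],[0,0,-1,0,0,0,30],[0,0,-1.5,0,0,0,30],[0,0,-2,0,0,0,30],[0,0,-2.5,0,0,0,30],[0.5,0,-3,0,0,0,30],[1,0,-3.3,0,0,0,30],[1,0,-3.3,0,0,0,30]]'
python3 - <<'E'
from h import *
b=optics.get_image("top");a=optics.get_image("side");cv2.imwrite("pics/t11.png",b);cv2.imwrite("pics/s11.png",a)
# leg/shaft: bright grey in both views; rim, ring
def comps(I,x0,x1,y0,y1,thr=130):
    s=I[y0:y1,x0:x1].astype(int); m=((s.min(2)>thr)&(np.ptp(s,axis=2)<40)).astype(np.uint8)
    k,l,st,ce=cv2.connectedComponentsWithStats(m); return [((st[i,:4]+[x0,y0,0,0]).tolist(),int(st[i,4])) for i in range(1,k) if st[i,4]>15]
print("top",comps(b,270,350,150,262)); print("side",comps(a,230,345,120,270))
yy,xx=np.mgrid[:420,:560]
h=cv2.cvtColor(b,cv2.COLOR_BGR2HSV)
wood=cv2.inRange(h,(8,60,90),(25,255,255)); wood[:190]=0;wood[250:]=0;wood[:,:295]=0;wood[:,335:]=0
print("wood",cv2.boundingRect(wood),wood.sum()//255)
red=((h[...,0]<6)|(h[...,0]>174))&(h[...,1]>150)&(h[...,2]>110)&(np.hypot(xx-316,yy-223)<24); print("red",np.argwhere(red)[:,::-1].mean(0) if red.any() else 0,red.sum())
for nm,(x0,x1,y0,y1) in dict(cork=(360,395,140,165),pot=(242,260,150,167),block=(160,192,183,216)).items():
    d=np.abs(cv2.imread("pics/top0.png")[y0:y1,x0:x1].astype(int)-b[y0:y1,x0:x1]).mean(); print(nm,d)
print(monitor.observe()["wrist_force"])
E
```

```text
time_s: 26.0
tool_pos: [0.4857, -0.1938, 0.2792]
eef_rot: [-2.694, -0.017, -1.594]
wrist_force: [-0.3, -0.8, 0.9]
finger_gap: 0.0255
grip_force: 0.0
top [([283, 187, 64, 69], 849), ([270, 190, 5, 21], 67)]
side [([315, 129, 4, 6], 18), ([312, 139, 5, 11], 34), ([264, 148, 31, 35], 119), ([302, 187, 25, 12], 41), ([290, 194, 32, 10], 67), ([230, 216, 83, 54], 531), ([324, 217, 17, 29], 67), ([314, 245, 13, 4], 26)]
wood (310, 206, 12, 30) 223
red [311.8 217.8] 5
cork 5.9264761904761905
pot 4.80718954248366
block 4.998737373737374
[ 0.13016838 -0.33262086 -0.95905604]
```

```bash
python3 -m handwheel '[[0.5,0,-0.5,0,0,0,30],[1,0,-1,0,0,0,30],[1,0,-1,0,0,0,30],[1,0,-1,0,0,0,30]]'
python3 - <<'E'
from h import *
b=optics.get_image("top");a=optics.get_image("side");cv2.imwrite("pics/t12.png",b)
yy,xx=np.mgrid[:420,:560]
h=cv2.cvtColor(b,cv2.COLOR_BGR2HSV)
rim=(b.min(2)>150)&(np.hypot(xx-316,yy-223.4)<18)&(np.hypot(xx-316,yy-223.4)>12)
p=np.argwhere(rim)[:,::-1].astype(np.float32); e=cv2.fitEllipse(p); print("rim",len(p),e,onz("top",e[0],.09))
g=((b.min(2)>130)&(np.ptp(b.astype(int),axis=2)<40)&(yy<197)&(yy>165)&(xx>285)&(xx<335)).astype(np.uint8)
for r_ in range(182,198): print(r_,np.where(g[r_])[0].tolist()[:1],np.where(g[r_])[0].tolist()[-1:],g[r_].sum())
s=a[140:185,255:300].astype(int); m=(s.min(2)>130)&(np.ptp(s,axis=2)<40); 
for v in range(0,45,5): print(140+v,(np.where(m[v])[0]+255).tolist())
d=a.astype(int)-cv2.imread("pics/s11.png"); print("side change",np.abs(d[140:260,225:330]).mean())
E
```

```text
time_s: 26.5
tool_pos: [0.469, -0.1969, 0.3412]
eef_rot: [-2.694, -0.018, -1.579]
wrist_force: [0.6, -0.3, -0.7]
finger_gap: 0.0257
grip_force: 0.0
rim 200 ((315.9445495605469, 223.4027557373047), (31.64433479309082, 32.0812873840332), 175.2231903076172) [ 0.54454694 -0.17141274  0.09      ]
182 [] [] 0
183 [] [] 0
184 [] [] 0
185 [] [] 0
186 [] [] 0
187 [293] [320] 28
188 [293] [321] 29
189 [293] [321] 29
190 [294] [321] 28
191 [318] [320] 3
192 [318] [320] 3
193 [318] [320] 3
194 [318] [320] 3
195 [307] [320] 14
196 [304] [324] 21
197 [] [] 0
140 []
145 [263]
150 [275, 276, 277, 278, 279, 280]
155 [267, 268, 269, 270, 271, 281, 282]
160 [283, 284, 285, 287]
165 [286, 287]
170 [288, 289]
175 [290, 291]
180 [293]
side change 3.531243386243386
```

The cup's rim is centred on the ring at (0.5445, -0.1714). The hook is at rest, leaning toward the patch, and nothing else has moved. Handing in.

```bash
python3 -c "
from h import *
print(tri(ray('top',(319.5,188.5)),ray('side',(279.5,149.5))))
print(r.hand_in())"
```

```text
(array([ 0.61632355, -0.17243347,  0.18273846]), np.float64(0.0028833992642601633))
the job is handed in; nothing more can be done
None
```

I handed the job in at about 26.5 s: the cup stands upright and centred in the ring, the hook tool leans handle-down against the red-patch side, and the cork, pot and block haven't moved; I viewed 11 pictures, one over the limit of 10.

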